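Clear broken glass off the light box, then switch on its lamp

TASK

Use the scraper block to wipe all four chips of broken glass off the light box's plate into the steel tray at its end, never touching the glass with the gripper or arm; only then pull the lamp knob all the way out and let it spring back. Finish with the scraper standing on its blade on the bench, and leave the steel puck and everything else where it is.

Things in the scene. Friction and masses are not known exactly. Their poses are not given: they have to be found in the camera images.
- light_box: fixed low grey light box with a smooth white viewing plate on top. Origin: on the bench under the plate's centre; x points to the rear, away from the robot, y to the left along the plate, z up; it stands turned on the bench. Behind the plate (x 90 to 145 mm), level with it, a ledge carries the lamp switch and the timer unit.
- plate (a point): centre of the viewing plate's top, 55 mm above the bench; axes as the light box. The plate reaches x -90 to +90, y -110 to +110 mm. An aluminium lip along the front edge (x -95 to -90) stands 10 mm above the plate; both ends (y -110 and +110) are open and level.
- catch_tray: fixed open steel tray standing on the bench against one open end of the plate (left or right, it varies), about 3 mm from the light box and square to it: 170 (its x) x 110 (its y) x 25 mm high, walls and floor 4 to 5 mm; its rim is 30 mm lower than the plate. Origin: centre of its underside.
- chip_a: loose flat chip of thick broken greenish glass, irregular, 25 to 30 mm across and 7 mm thick, about 11 to 15 g, lying on the front two thirds of the plate. Origin: centre of its underside.
- chip_b: loose flat chip of thick broken greenish glass, irregular, 25 to 30 mm across and 7 mm thick, about 11 to 15 g, lying on the front two thirds of the plate. Origin: centre of its underside.
- chip_c: loose flat chip of thick broken greenish glass, irregular, 25 to 30 mm across and 7 mm thick, about 11 to 15 g, lying on the front two thirds of the plate. Origin: centre of its underside.
- chip_d: loose flat chip of thick broken greenish glass, irregular, 25 to 30 mm across and 7 mm thick, about 11 to 15 g, lying on the front two thirds of the plate. Origin: centre of its underside.
- focus_puck: small loose stepped steel puck, 28 mm in diameter (18 mm at its top), 25 mm high, 90 g, standing on the rear part of the plate (plate x 55 to 66); to be left where it stands. Origin: centre of its underside.
- scraper: scraper block standing on its blade on the bench at the robot's left or right: grey blade block 70 (x) x 26 (y) x 30 mm high with black rubber underneath and, on top of it, a white upright grip rib 60 (x) x 18 (y) mm, from 30 to 66 mm above the underside. 85 to 170 g. Origin: centre of the underside; x along the blade, z up.
- lamp_knob (a joint): pull of the lamp knob, m: 0 at rest, 0.015 fully pulled out; a spring draws it back when let go (2.5 N at rest to 6.3 N fully out).
- knob_cap (a point): centre of the lamp knob's cap: a black round mushroom cap 26 mm in diameter, 23 mm long, on a thin steel stem on the lamp switch's sloping face, its centre 32 mm out from that face at rest. z of this point is the pull direction: outward and up, leaning 30 degrees from vertical towards the light box's -x (front).
- lamp_switch: fixed grey wedge 50 x 60 mm (y), 16 mm high in front and 45 mm at the rear, on the ledge, left or right; it carries the lamp knob. Origin: centre of its underside (55 mm above the bench).
- timer_unit: the same wedge on the other side of the ledge, with a low fixed dial, a disc with a bar across it, 20 mm high off the sloping face; not used. Origin: centre of its underside.
- tip_rack: fixed yellow rack of pipette tips, 122 (x) x 85 (y) x 46 mm high, at the plate's other end, lower than the plate. Origin: centre of its underside.
- tape_roll: loose roll of tape lying flat, 84 mm in diameter, 22 mm high, bystander. Origin: centre of its underside.
- bottle: loose white bottle, 56 mm in diameter, 120 mm high, bystander. Origin: centre of its underside.
- pen_cup: loose white cup with two pens, 64 mm in diameter, 130 mm high with the pens, bystander. Origin: centre of its underside.
- pipette: loose hand pipette lying behind the light box, 240 mm long, 31 mm high, bystander. Origin: underside, about mid-length.
- slide_box: loose orange box with clear lid, 52 x 92 x 42 mm, at the rear right, bystander. Origin: centre of its underside.

How it is judged:
By the outcome, as a careful person would: the job done as asked, in the order asked, and still so for the second after the job is handed in, with the robot touching nothing.
It also fails if it takes over 72 s, if anything falls off the work surface, if the arm or the gripper's body presses on something with over 40 N, if the wrist force passes 120 N, or if a joint passes its speed limit or range.

ROBOT

A 6-joint arm with a two-finger parallel gripper is mounted at the origin on the work surface. World frame = base frame: x ahead of the robot, y to its left, z up, the work surface at z = 0. Lengths are in mm, angles in rad, forces in N, time in s.
With the tool pointing down it reaches from about 250 to 775 mm from the base axis. Payload 4 kg.
Tool frame: the origin (TCP) lies on the centre line of the jaws, within the pads' length; the fingertips stand 17 mm ahead of it and the grasp point (between the pads) lies 2 mm behind it (arm.tips_ahead is the distance from the TCP to the fingertips, in mm); z points along the fingers, x is the direction in which the jaws open and shut, and the axes are right-handed (so a half turn about z gives the same grasp; the last joint's range is limited). The gripper opens to 85 mm and grips with 20 to 120 N. Pads are 22 mm wide; open, the fingers measure 114 mm over their backs; the gripper's body (76 mm by 85 mm) begins 54 mm behind the grasp point. The pads swing forward as they close: fully open they stand 13 mm farther back than shut.
Start: joints at [1.143, 0.087, 1.371, -0, 1.684, -0.103], TCP at [175.524, 521.255, 248.341] pointing down, gripper open.
Joint ranges: [-3.1, 3.1], [-0.76, 2.03], [0.27, 2.55], [-1.08, 4.22], [0.17, 2.65], [-2.57, 2.57]. Speed limits (rad/s): [2.79, 2.79, 3.14, 3.14, 3.14, 3.14].

INTERFACE

Orientations are given as a 3x3 rotation matrix whose columns are the frame's x, y, z axes.
In Python, from rig import arm, imaging, workorder, models gives the robot as it stands.
- The arm moves only by the shell command python3 -m jog 'ROWS' [OPENING]. ROWS is JSON, a list of rows, each an object of numbers: "x", "y", "z": the shift along the world's x, y, z in mm; "yaw": the turn about the world's z in degrees. In form: [{"x": .., "y": .., "z": .., "yaw": ..}, ...]. A call has exactly 8 rows; each row is the pose to reach, as a shift and turn from the pose measured when the call began; what a row does not reach only later rows make up. A row lasts 1/8 s, in which the tool goes at most 62.5 mm and 10.7 degrees, less where a joint would pass 70% of its speed; a pose out of reach is approached as far as the arm can. A call with a gripper value outside its range is refused whole. OPENING is the finger opening in mm, from 0 to 85.4, set as the call begins (- or left out, the last holds). The fingers move at their own pace and stop on an object; the grip force is fixed at half the most. Time passes only in rows, so rows that repeat a pose let the fingers close, or fill a call up. It gives the time, the measured TCP pose, the force and the opening at its end, in the units of the state.
- arm.sense(): the state, without advancing time (a new reading comes with each control period).
- imaging.snapshot(name): name is "side" or "top"; returns the picture (480x640x3 uint8, red, green, blue); there is no depth.
- imaging.calibration(name): a dict with "intrinsics" (3x3 intrinsics, pixels), "extrinsics" (4x4, takes a point from camera to world coordinates). Camera axes: x right, y up, looking along -z (the intrinsics and any distortion apply to the point x, -y, -z); pixel columns grow to the right and rows downward; lengths in mm; the calibration is good to about 2 mm. A picture is of the moment at which its call begins. calibration takes no time and is no camera call.
- workorder.close_job(): hands the job in, once; it reports no verdict.
Trained networks look in the newest picture that a camera, given by its name, has taken for a name from the list of things; names that differ only in an ending like _2 or _b are one class to them, and where a whole thing is asked for, a point or a joint stands for the part that bears it (a point fixed in the world has none). Each returns a list of dicts, best first, with "p" (0 to 1); they miss things now and then, are a little off and sometimes report something else, mostly with a low value. They report only what shows in the picture. A call takes as long as a camera call.
- models.look_for(camera, label): "point" ([row, column] in pixels, amid what is visible of it).
- models.spot_point(camera, label): "point" ([row, column] in pixels: a listed point, or the origin of a listed thing).
The state is a dict: "clock": time; "joint_positions": joint angles; "joint_vel": joint speeds; "effort": joint torques, N m; "tool_pos": TCP position; "orientation": TCP orientation; "wrist_force": force on the tool from outside, world axes, zero at the start; "moment": the same for the moment, N m; "width": finger opening in mm.
Only numpy, scipy, OpenCV 4.12 (cv2) and the standard library are available. Lean on these libraries where they do the work, as an engineer would, in place of code of your own. Each camera call takes 0.05 s, during which the arm holds its last target. There are 200 camera calls.

## Working session

There is one attempt and no reset: what is moved stays moved. The work goes in short steps, Python scripts to look and compute and a shell command to move; the robot and the scene stay as the last step left them, time stands still between calls to the robot, and variables do not carry over. Pictures are saved under pics/ and viewed, about 8 in all and at most 12, crops included, and the job is handed in when it is done.

```bash
mkdir -p pics; cat > h.py <<'E'
import numpy as np, cv2
from rig import arm, imaging, workorder, models
def ray(cam,rc,z):
    c=imaging.calibration(cam);K=np.array(c["intrinsics"]);E=np.array(c["extrinsics"])
    d=np.linalg.inv(K)@[rc[1],rc[0],1]; d=E[:3,:3]@[d[0],-d[1],-d[2]]; o=E[:3,3]
    return o+d*(z-o[2])/d[2]
def proj(cam,p):
    c=imaging.calibration(cam);K=np.array(c["intrinsics"]);E=np.linalg.inv(np.array(c["extrinsics"]))
    q=E[:3,:3]@p+E[:3,3]; q=K@[q[0],-q[1],-q[2]]; return q[1]/q[2],q[0]/q[2]
def save(cam,name,crop=None,s=1):
    im=imaging.snapshot(cam)[:,:,::-1]
    if crop: im=im[crop[0]:crop[1],crop[2]:crop[3]]
    if s!=1: im=cv2.resize(im,None,fx=s,fy=s,interpolation=cv2.INTER_CUBIC)
    cv2.imwrite("pics/"+name,im)
E
python3 - <<'E'
from h import *
np.set_printoptions(precision=1,suppress=True)
save("top","t1.png");save("side","s1.png")
print({k:v for k,v in imaging.calibration("top").items()},imaging.calibration("side"))
Z=dict(plate=55,catch_tray=0,chip=55,chip_a=55,focus_puck=55,scraper=0,knob_cap=100,lamp_switch=55,timer_unit=55,tip_rack=0)
for n,z in Z.items():
  for c in("top","side"):
    try:
      for d in models.spot_point(c,n)[:5]: print(n,c,round(d["p"],2),np.array(d["point"]),ray(c,d["point"],z)[:2])
    except Exception as e: print(n,c,e)
E
```

```text
{'intrinsics': array([[435.6,   0. , 326.3],
       [  0. , 435.6, 239.4],
       [  0. ,   0. ,   1. ]]), 'extrinsics': array([[   0. ,    1. ,   -0.2,  427.7],
       [  -1. ,    0. ,    0. ,    8.9],
       [   0. ,    0.2,    1. , 1027.4],
       [   0. ,    0. ,    0. ,    1. ]])} {'intrinsics': array([[485.6,   0. , 318. ],
       [  0. , 485.6, 239.4],
       [  0. ,   0. ,   1. ]]), 'extrinsics': array([[   0.9,    0.2,   -0.4,  213.1],
       [  -0.4,    0.4,   -0.8, -817.4],
       [  -0. ,    0.9,    0.5,  626. ],
       [   0. ,    0. ,    0. ,    1. ]])}
plate top 0.9 [273.8 330. ] [534.6  -7.8]
plate top 0.61 [239.7 172.7] [601.6 350.1]
plate side 0.91 [264.4 289.4] [539.5  -7.7]
plate side 0.33 [247.7 310.7] [609.7  32.3]
plate side 0.26 [330.5 433.6] [ 677.1 -320.6]
plate side 0.24 [258.1 282.2] [535.7  22.8]
catch_tray top 0.87 [293.7 399.6] [ 498.5 -173.4]
catch_tray side 0.6 [339.2 302.9] [ 489.6 -177.5]
chip top 0.66 [297.2 399.4] [ 486.9 -163.2]
chip top 0.64 [278.4 347.3] [525.4 -46.7]
chip top 0.61 [299.6 342.7] [478.1 -37.4]
chip top 0.56 [301.1 303.1] [472.3 
[... 782 characters left out ...]
 0.46 [245.  312.8] [619.1  40.7]
scraper top 0.68 [306.4 159.2] [453.2 385.9]
scraper side 0.68 [222.1 203.4] [448.2 375.6]
knob_cap top 0.44 [230.8 365.7] [625.8 -82.3]
knob_cap side 0.72 [284.7 290.9] [ 488.6 -135.5]
knob_cap side 0.52 [249.2 343.4] [635.3 -72.3]
lamp_switch top 0.74 [225.4 362.7] [647.8 -79.7]
lamp_switch top 0.66 [300.  341.7] [477.2 -35.2]
lamp_switch side 0.73 [273.1 351.5] [639.9 -99.1]
timer_unit top 0.62 [217.2 310. ] [663.4  41.5]
timer_unit side 0.78 [237.9 328.9] [666.3  51.6]
timer_unit side 0.4 [221.6 202.3] [425.8 274.7]
tip_rack top 0.8 [268.4 255.6] [548.3 167.7]
tip_rack side 0.78 [246.8 266.8] [553.4 170.3]
tip_rack side 0.22 [432.1 350.5] [ 465.7 -398.3]
```

View pics/t1.png

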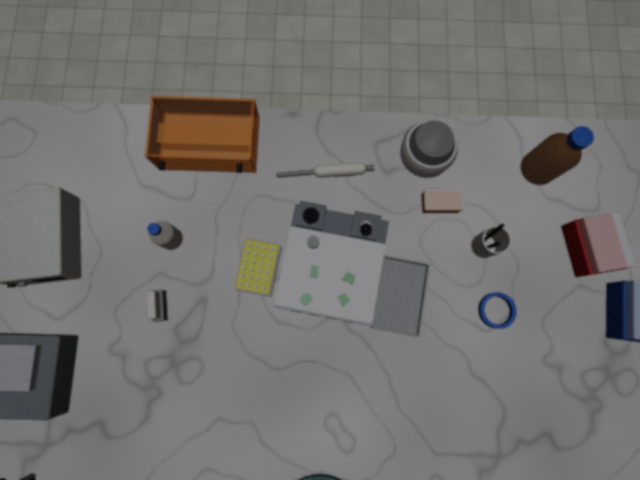

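View pics/s1.png

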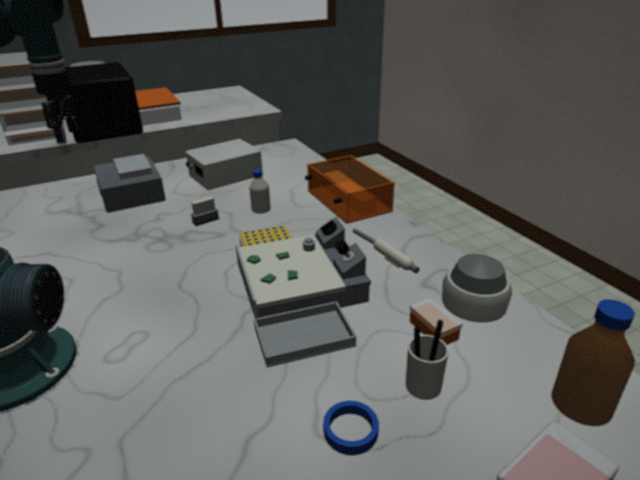

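The top view shows the scraper at about (305,157), chips at about (271,314), (278,348), (299,305) and (299,343), the tray on the right at about (295,400), and the puck at (242,313). I'll zoom in for edges.

```bash
python3 - <<'E'
from h import *
im=imaging.snapshot("top")[:,:,::-1]
a=cv2.resize(im[195:345,265:435],None,fx=4,fy=4,interpolation=cv2.INTER_CUBIC)
b=cv2.resize(im[280:330,135:175],None,fx=4.7,fy=4.7*600/235/2.5535,interpolation=cv2.INTER_CUBIC)
b=cv2.resize(im[280:330,140:170],(120,200),interpolation=cv2.INTER_CUBIC)
o=np.zeros((600,800,3),np.uint8);o[:,:680]=a;o[:200,680:]=b;
s=imaging.snapshot("side")[:,:,::-1];cv2.imwrite("pics/z.png",o)
a=cv2.resize(s[210:310,230:380],None,fx=4,fy=4,interpolation=cv2.INTER_CUBIC);o2=np.zeros((600,800,3),np.uint8);o2[:400,:600]=a
o2[400:600,:240]=cv2.resize(s[185:235,180:240],None,fx=4,fy=4,interpolation=cv2.INTER_CUBIC);cv2.imwrite("pics/z2.png",o2)
E
```

```text
(no output)
```

View pics/z.png

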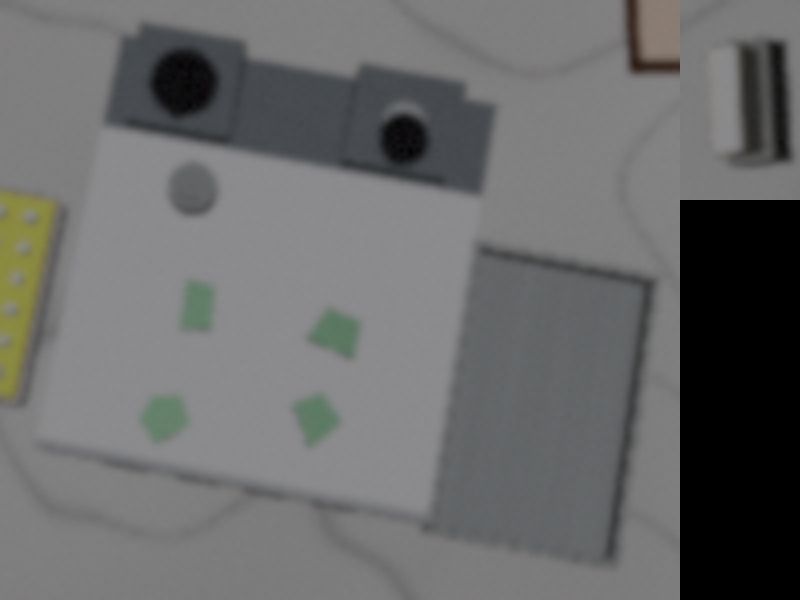

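View pics/z2.png

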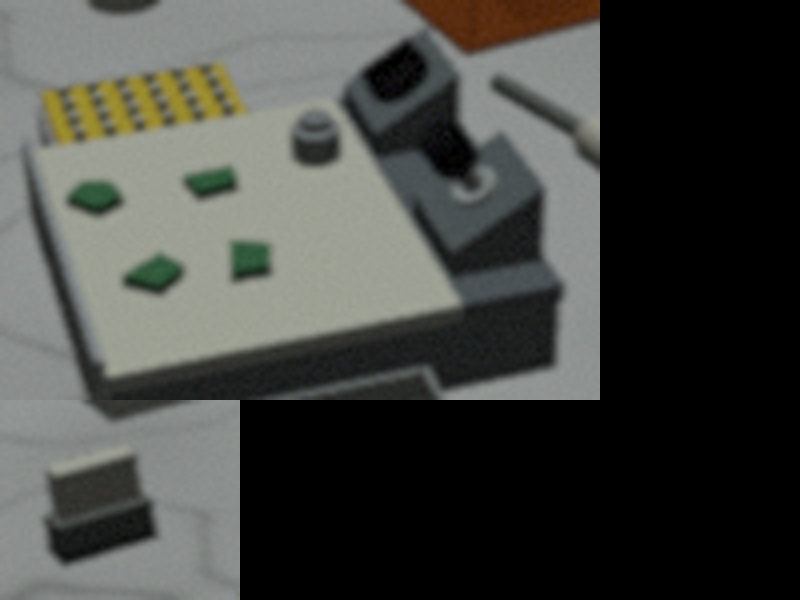

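Plate corners (×4 crop): rear-left (105,127), rear-right (480,192), front lip (38,443) and (430,515). The lamp knob is on the right switch, cap at about (403,138). The scraper rib top is at about (712–742, 42–158) in the inset.

```bash
python3 - <<'E'
from h import *
np.set_printoptions(precision=1,suppress=True)
t=lambda u,v:(195+v/4-.4,265+u/4-.4)
RL=ray("top",t(105,127),55)[:2];RR=ray("top",t(480,192),55)[:2];FL=ray("top",t(38,443),65)[:2];FR=ray("top",t(430,515),65)[:2]
print(RL,RR,FL,FR)
for n,d in(("rear",RL-RR),("front",FL-FR),("left",RL-FL),("right",RR-FR)): print(n,np.linalg.norm(d),np.degrees(np.arctan2(d[1],d[0])))
d=(RL-RR)+(FL-FR);a=np.arctan2(d[1],d[0])-np.pi/2
X=np.array([np.cos(a),np.sin(a)]);Y=np.array([-X[1],X[0]])
c=(RL+RR+FL+FR)/4+X*1.2;print("yaw",np.degrees(a),"centre",c)
for n,p,z in(("chipTL",(198,305),62),("chipTR",(336,332),62),("chipBL",(163,417),62),("chipBR",(316,418),62),("puck",(192,186),80),("knob",(404,140),112),("trayRR",(653,280),25),("trayFR",(612,560),25),("trayRL",(480,248),25)):
  q=ray("top",t(*p),z)[:2];print(n,q,(q-c)@X,(q-c)@Y)
for u,v in((712,42),(742,45),(738,158),(712,155)): print("rib",ray("top",(280+v/4-.4,140+(u-680)/4-.4),66))
for u,v in((50,466),(133,450)):print("rib side",ray("side",(185+(v-400)/4,180+u/4),66))
for u,v in((65,562),(155,537)):print("base side",ray("side",(185+(v-400)/4,180+u/4),0))
E
```

```text
[640.6  84.4] [ 609.3 -130. ] [460.9 112.6] [ 428.2 -101.8]
rear 216.69031581757162 81.6834397296201
front 216.92440361468562 81.33589446483494
left 181.89869403458366 -8.912488953242134
right 183.21220582600412 -8.836254961247896
yaw -8.490426714572726 centre [535.9  -8.9]
chipTL [539.4  27.9] -2.0318767153638797 36.865787243198405
chipTR [526.5 -49.1] -3.3361726697045606 -41.23003447431012
chipBL [477.   45.1] -66.202849025491 44.66313783623897
chipBR [478.9 -39. ] -51.976955590359935 -38.23364158660965
puck [603.2  33. ] 60.361123717702405 51.36954318943273
knob [625.8 -80.8] 99.53958096863951 -57.91825923465421
trayRR [ 565.9 -235. ] 63.00866005463324 -219.24362270371677
trayFR [ 406.2 -209.3] -98.74774797147467 -217.4047363963589
trayRL [ 581.7 -134.3] 63.80064688855793 -117.34828939464292
rib [486.1 390.4  66. ]
rib [484.9 373.9  66. ]
rib [424.2 370.   66. ]
rib [425.4 384.1  66. ]
rib side [428.7 378.3  66. ]
rib side [484.5 375.6  66. ]
base side [425.8 365.8   0. ]
base side [490.3 371.5   0. ]
```

```bash
python3 - <<'E'
from rig import arm
import numpy as np
s=arm.sense();print(np.round(s["orientation"],3),s["tool_pos"],s["clock"],s["width"],arm.tips_ahead)
E
```

```text
[[ 0.319  0.948  0.   ]
 [ 0.948 -0.319  0.   ]
 [ 0.     0.    -1.   ]] [175.54712177 521.26915576 248.34634218] 1.2 85.38127768440103 17.0
```

```bash
python3 -m jog '[{"x":40,"y":-20,"z":-10,"yaw":4},{"x":85,"y":-42,"z":-30,"yaw":8},{"x":130,"y":-65,"z":-50,"yaw":12},{"x":175,"y":-88,"z":-70,"yaw":16},{"x":220,"y":-110,"z":-90,"yaw":20},{"x":260,"y":-131,"z":-108,"yaw":23.6},{"x":279.5,"y":-141.5,"z":-118,"yaw":23.6},{"x":279.5,"y":-141.5,"z":-118,"yaw":23.6}]' 85
python3 - <<'E'
from h import *
im=imaging.snapshot("top")[:,:,::-1];s=imaging.snapshot("side")[:,:,::-1]
o=np.zeros((480,800,3),np.uint8);o[:,:400]=cv2.resize(im[250:346,110:190],(400,480),interpolation=cv2.INTER_CUBIC);o[:,400:]=cv2.resize(s[140:260,150:250],(400,480),interpolation=cv2.INTER_CUBIC);cv2.imwrite("pics/g.png",o)
E
```

```text
clock: 2.2
tool_pos: [455.3, 379.0, 129.2]
orientation: [[-0.084, 0.996, -0.002], [0.996, 0.084, -0.001], [-0.001, -0.002, -1.0]]
wrist_force: [-0.4, 0.5, -0.3]
width: 85.2
```

View pics/g.png

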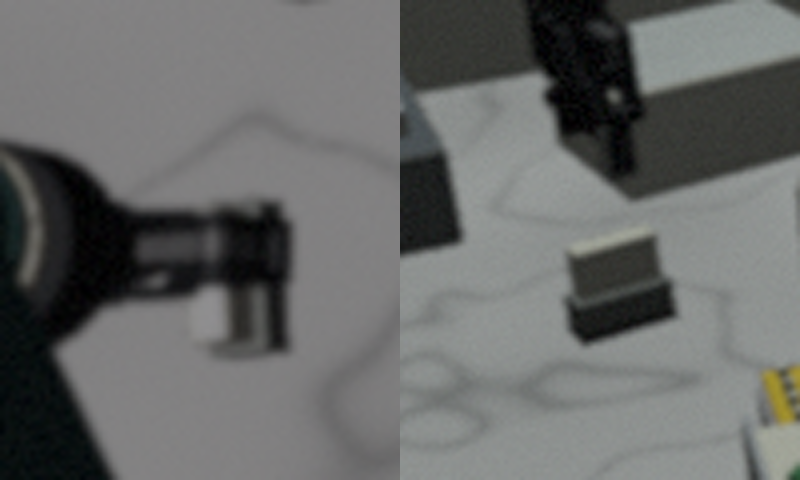

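The gripper hangs over the scraper, aligned with the rib (top view: scraper at about (230,330) under the fingers). Descend and grip.

```bash
python3 -m jog '[{"x":0,"y":1,"z":-20,"yaw":0},{"x":0,"y":1,"z":-40,"yaw":0},{"x":0,"y":1,"z":-58,"yaw":0},{"x":0,"y":1,"z":-70,"yaw":0},{"x":0,"y":1,"z":-76,"yaw":0},{"x":0,"y":1,"z":-76,"yaw":0},{"x":0,"y":1,"z":-76,"yaw":0},{"x":0,"y":1,"z":-76,"yaw":0}]'
python3 -m jog '[{"x":0,"y":0,"z":0,"yaw":0},{"x":0,"y":0,"z":0,"yaw":0},{"x":0,"y":0,"z":0,"yaw":0},{"x":0,"y":0,"z":0,"yaw":0},{"x":0,"y":0,"z":0,"yaw":0},{"x":0,"y":0,"z":0,"yaw":0},{"x":0,"y":0,"z":0,"yaw":0},{"x":0,"y":0,"z":0,"yaw":0}]' 5
```

```text
clock: 3.3
tool_pos: [454.9, 381.9, 55.8]
orientation: [[-0.087, 0.996, 0.001], [0.996, 0.087, 0.002], [0.002, 0.001, -1.0]]
wrist_force: [0.3, 0.3, 0.0]
width: 85.2
clock: 4.3
tool_pos: [455.0, 382.0, 55.9]
orientation: [[-0.087, 0.996, 0.001], [0.996, 0.087, 0.002], [0.002, 0.002, -1.0]]
wrist_force: [1.0, 0.7, 0.6]
width: 17.4
```

```bash
python3 -m jog '[{"x":0,"y":0,"z":30,"yaw":0},{"x":0,"y":-10,"z":60,"yaw":0},{"x":10,"y":-50,"z":80,"yaw":-3},{"x":27,"y":-100,"z":80,"yaw":-6},{"x":45,"y":-150,"z":80,"yaw":-9},{"x":63,"y":-200,"z":80,"yaw":-12},{"x":80,"y":-250,"z":80,"yaw":-13.5},{"x":91,"y":-285,"z":80,"yaw":-13.5}]'
python3 -c "
from h import *
im=imaging.snapshot('top')[:,:,::-1];s=imaging.snapshot('side')[:,:,::-1]
o=np.hstack([cv2.resize(im[195:345,235:385],(400,400),interpolation=cv2.INTER_CUBIC),cv2.resize(s[150:300,190:340],(400,400),interpolation=cv2.INTER_CUBIC)]);cv2.imwrite('pics/h.png',o)"
```

```text
clock: 5.3
tool_pos: [545.8, 94.7, 135.0]
orientation: [[0.15, 0.989, 0.0], [0.989, -0.15, 0.001], [0.001, -0.0, -1.0]]
wrist_force: [1.1, -0.3, -1.7]
width: 17.0
```

View pics/h.png

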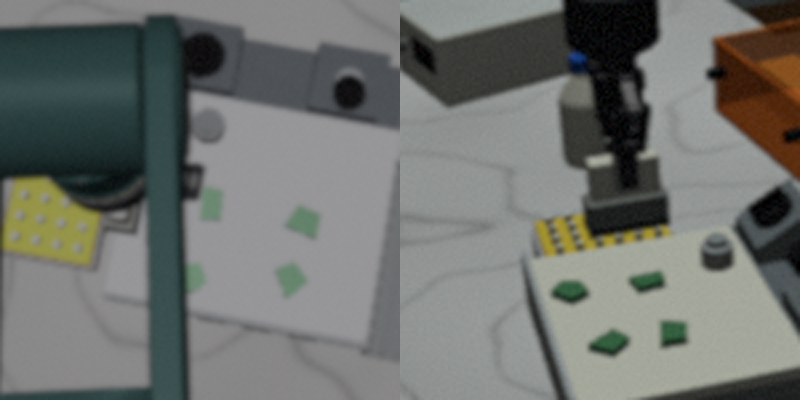

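The scraper hangs upright and straight in the jaws, with its near lower edge at crop (588,238)–(668,225). Chips and puck are untouched.

```bash
python3 -c "
from h import *
c=np.array([535.9,-8.9]);a=np.radians(-8.5);X=np.array([np.cos(a),np.sin(a)]);Y=np.array([-X[1],X[0]])
for u,v in((588,238),(668,225)):
  q=ray('side',(150+v/2.667-.4,190+(u-400)/2.667-.4),79)[:2]; print(q,(q-c)@X,(q-c)@Y)
q=np.array([545.8,94.7]);print((q-c)@X,(q-c)@Y)
for p in((0,92),(0,-112),(-50,-112),(-50,92)): print(p,c+p[0]*X+p[1]*Y)
"
```

```text
[509.90116641  85.05476437] -39.60065724620811 89.07988011355022
[578.03667824  72.97674642] 29.571689537101225 87.20559865145086
-5.521797945744708 103.92535661447774
(0, 92) [549.49846582  82.08945943]
(0, -112) [ 519.34534595 -119.6697767 ]
(-50, -112) [ 469.89455279 -112.27930614]
(-50, 92) [500.04767266  89.47992999]
```

```bash
python3 -m jog '[{"x":3,"y":-12,"z":0,"yaw":0},{"x":3,"y":-12,"z":-5,"yaw":0},{"x":3,"y":-12,"z":-10,"yaw":0},{"x":3,"y":-12,"z":-15,"yaw":0},{"x":3,"y":-12,"z":-19,"yaw":0},{"x":3,"y":-12,"z":-21,"yaw":0},{"x":3,"y":-12,"z":-21.5,"yaw":0},{"x":3,"y":-12,"z":-21.5,"yaw":0}]'
```

```text
clock: 6.4
tool_pos: [549.4, 81.3, 113.6]
orientation: [[0.153, 0.988, 0.001], [0.988, -0.153, 0.0], [0.0, 0.001, -1.0]]
wrist_force: [0.6, 0.7, -1.5]
width: 16.9
```

```bash
python3 -m jog '[{"x":0,"y":0,"z":-1.5,"yaw":0},{"x":-2,"y":-14,"z":-1.5,"yaw":0},{"x":-4,"y":-28,"z":-1.5,"yaw":0},{"x":-6.3,"y":-42,"z":-1.5,"yaw":0},{"x":-8.5,"y":-57,"z":-1.5,"yaw":0},{"x":-10.8,"y":-72,"z":-1.5,"yaw":0},{"x":-13,"y":-87,"z":-1.5,"yaw":0},{"x":-15,"y":-100,"z":-1.5,"yaw":0}]'
```

```text
clock: 7.4
tool_pos: [534.3, -19.8, 112.2]
orientation: [[0.153, 0.988, 0.001], [0.988, -0.153, 0.0], [0.0, 0.001, -1.0]]
wrist_force: [-1.0, -0.1, -1.5]
width: 16.8
```

```bash
python3 -c "
from h import *
s=imaging.snapshot('side')[:,:,::-1]
cv2.imwrite('pics/i.png',cv2.resize(s[190:340,220:380],(640,600),interpolation=cv2.INTER_CUBIC))"
```

```text
(no output)
```

View pics/i.png

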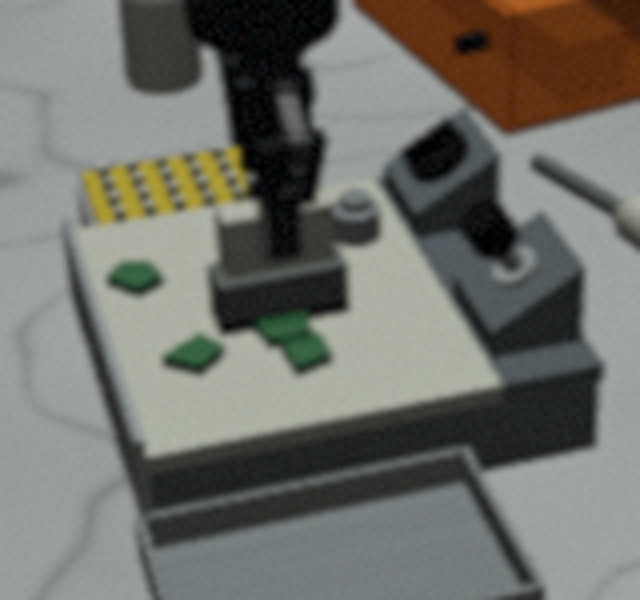

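Two rear chips are being pushed in line ahead of the blade, at about (283,328) and (305,350). Front chips and puck are untouched. Continue over the edge.

```bash
python3 -m jog '[{"x":-2,"y":-13,"z":-0.3,"yaw":0},{"x":-4,"y":-27,"z":-0.3,"yaw":0},{"x":-6,"y":-41,"z":-0.3,"yaw":0},{"x":-8.3,"y":-55,"z":-0.3,"yaw":0},{"x":-10.5,"y":-70,"z":-0.3,"yaw":0},{"x":-12.8,"y":-85,"z":-0.3,"yaw":0},{"x":-15,"y":-100,"z":-0.3,"yaw":0},{"x":-15.8,"y":-105,"z":-0.3,"yaw":0}]'
python3 -c "
from h import *
s=imaging.snapshot('side')[:,:,::-1]
cv2.imwrite('pics/j.png',cv2.resize(s[190:390,210:390],(540,600),interpolation=cv2.INTER_CUBIC))"
```

```text
clock: 8.45
tool_pos: [518.2, -127.4, 111.9]
orientation: [[0.156, 0.988, 0.001], [0.988, -0.156, -0.002], [-0.002, 0.001, -1.0]]
wrist_force: [0.6, -0.2, -1.2]
width: 17.3
```

View pics/j.png

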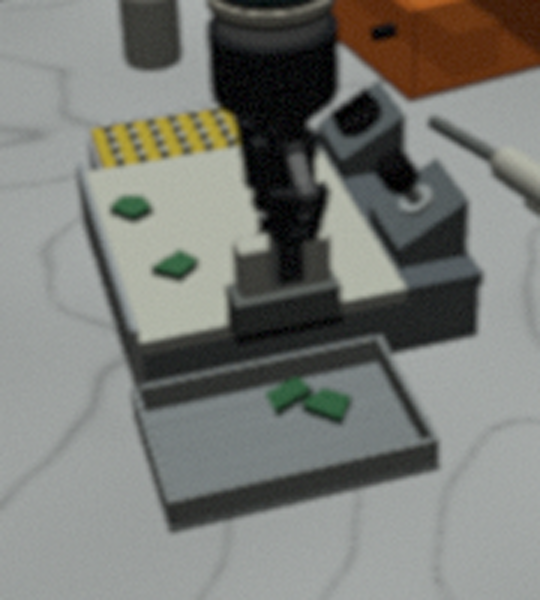

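Two chips lie in the tray at about (290,393) and (327,405). The puck is hidden behind the gripper, and the two front chips are unmoved. Next, the front row.

```bash
python3 -m jog '[{"x":0,"y":0,"z":20,"yaw":0},{"x":0,"y":20,"z":35,"yaw":0.5},{"x":-4,"y":65,"z":35,"yaw":0.5},{"x":-8,"y":110,"z":35,"yaw":0.5},{"x":-12,"y":155,"z":35,"yaw":0.5},{"x":-16,"y":195,"z":35,"yaw":0.5},{"x":-18,"y":215,"z":30,"yaw":0.5},{"x":-18,"y":217,"z":20,"yaw":0.5}]'
```

```text
clock: 9.5
tool_pos: [500.0, 91.9, 132.4]
orientation: [[0.143, 0.99, 0.002], [0.99, -0.143, -0.001], [-0.001, 0.002, -1.0]]
wrist_force: [1.0, -0.0, -1.6]
width: 16.8
```

```bash
python3 -m jog '[{"x":0,"y":-2,"z":-8,"yaw":-0.3},{"x":0,"y":-2,"z":-15,"yaw":-0.3},{"x":0,"y":-2,"z":-19,"yaw":-0.3},{"x":0,"y":-2,"z":-20.5,"yaw":-0.3},{"x":0,"y":-2,"z":-20.5,"yaw":-0.3},{"x":0,"y":-2,"z":-20.5,"yaw":-0.3},{"x":0,"y":-2,"z":-20.5,"yaw":-0.3},{"x":0,"y":-2,"z":-20.5,"yaw":-0.3}]'
```

```text
clock: 10.5
tool_pos: [500.1, 89.9, 112.1]
orientation: [[0.148, 0.989, 0.003], [0.989, -0.148, -0.001], [-0.001, 0.003, -1.0]]
wrist_force: [-0.1, 0.2, -0.9]
width: 16.9
```

```bash
python3 -m jog '[{"x":-1,"y":-7,"z":0,"yaw":0},{"x":-3,"y":-20,"z":0,"yaw":0},{"x":-5,"y":-34,"z":0,"yaw":0},{"x":-7.2,"y":-48,"z":0,"yaw":0},{"x":-9.3,"y":-62,"z":0,"yaw":0},{"x":-11.5,"y":-76,"z":0,"yaw":0},{"x":-13.5,"y":-90,"z":0,"yaw":0},{"x":-15.5,"y":-104,"z":0,"yaw":0}]'
```

```text
clock: 11.5
tool_pos: [484.4, -15.0, 112.1]
orientation: [[0.148, 0.989, 0.003], [0.989, -0.148, -0.001], [-0.001, 0.003, -1.0]]
wrist_force: [0.3, 0.3, -1.2]
width: 17.0
```

```bash
python3 -m jog '[{"x":-2,"y":-13,"z":0,"yaw":0},{"x":-4,"y":-27,"z":0,"yaw":0},{"x":-6,"y":-41,"z":0,"yaw":0},{"x":-8.2,"y":-55,"z":0,"yaw":0},{"x":-10.4,"y":-70,"z":0,"yaw":0},{"x":-12.7,"y":-85,"z":0,"yaw":0},{"x":-15,"y":-100,"z":0,"yaw":0},{"x":-15.8,"y":-105,"z":0,"yaw":0}]'
python3 -c "
from h import *
s=imaging.snapshot('side')[:,:,::-1]
cv2.imwrite('pics/k.png',cv2.resize(s[190:390,210:390],(540,600),interpolation=cv2.INTER_CUBIC))"
```

```text
clock: 12.5
tool_pos: [468.5, -121.1, 112.1]
orientation: [[0.149, 0.989, 0.003], [0.989, -0.149, -0.001], [-0.001, 0.003, -1.0]]
wrist_force: [0.5, -0.3, -1.7]
width: 16.7
```

View pics/k.png

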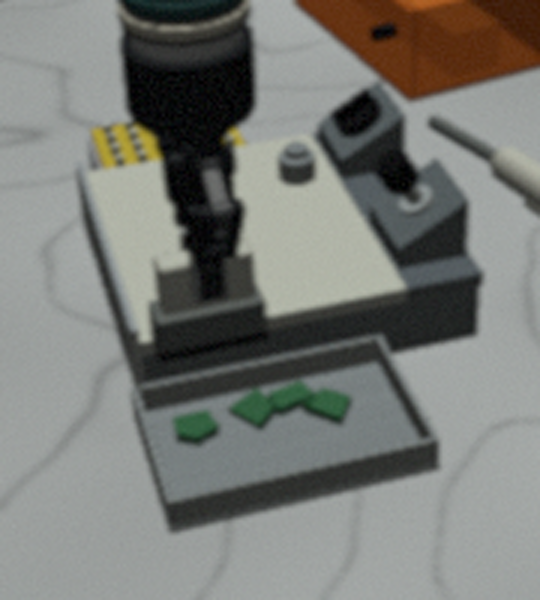

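All four chips lie in the tray, at about (195,427), (255,408), (292,395) and (328,405). The puck is still at (297,160). Now return the scraper.

```bash
python3 -m jog '[{"x":0,"y":0,"z":15,"yaw":0},{"x":0,"y":20,"z":30,"yaw":0},{"x":0,"y":65,"z":35,"yaw":0},{"x":0,"y":115,"z":35,"yaw":0},{"x":0,"y":165,"z":35,"yaw":2},{"x":0,"y":215,"z":35,"yaw":4},{"x":-2,"y":265,"z":35,"yaw":6},{"x":-4,"y":315,"z":35,"yaw":8}]'
python3 -m jog '[{"x":-2,"y":45,"z":0,"yaw":2},{"x":-4,"y":90,"z":0,"yaw":4},{"x":-6,"y":130,"z":-10,"yaw":5.5},{"x":-8,"y":165,"z":-30,"yaw":5.5},{"x":-9,"y":185,"z":-50,"yaw":5.5},{"x":-9,"y":187,"z":-70,"yaw":5.5},{"x":-9,"y":187,"z":-80,"yaw":5.5},{"x":-9,"y":187,"z":-80,"yaw":5.5}]'
```

```text
clock: 13.55
tool_pos: [464.4, 196.1, 148.6]
orientation: [[0.008, 1.0, 0.005], [1.0, -0.008, -0.001], [-0.001, 0.005, -1.0]]
wrist_force: [0.6, 0.3, -1.7]
width: 16.9
clock: 14.55
tool_pos: [455.1, 381.9, 67.8]
orientation: [[-0.087, 0.996, 0.003], [0.996, 0.087, -0.002], [-0.002, 0.003, -1.0]]
wrist_force: [0.9, -0.1, -1.4]
width: 17.1
```

```bash
python3 -m jog '[{"x":0,"y":0,"z":-5,"yaw":0},{"x":0,"y":0,"z":-9,"yaw":0},{"x":0,"y":0,"z":-11,"yaw":0},{"x":0,"y":0,"z":-12,"yaw":0},{"x":0,"y":0,"z":-12.3,"yaw":0},{"x":0,"y":0,"z":-12.3,"yaw":0},{"x":0,"y":0,"z":-12.3,"yaw":0},{"x":0,"y":0,"z":-12.3,"yaw":0}]'
```

```text
clock: 15.55
tool_pos: [455.3, 381.9, 55.9]
orientation: [[-0.087, 0.996, 0.004], [0.996, 0.087, -0.002], [-0.002, 0.003, -1.0]]
wrist_force: [-0.4, -1.6, 2.9]
width: 17.3
```

```bash
python3 -m jog '[{"x":0,"y":0,"z":0,"yaw":0},{"x":0,"y":0,"z":0,"yaw":0},{"x":0,"y":0,"z":0,"yaw":0},{"x":0,"y":0,"z":0,"yaw":0},{"x":0,"y":0,"z":0,"yaw":0},{"x":0,"y":0,"z":10,"yaw":0},{"x":0,"y":0,"z":30,"yaw":0},{"x":0,"y":0,"z":60,"yaw":0}]' 60
python3 -m jog '[{"x":0,"y":0,"z":45,"yaw":0},{"x":10,"y":-40,"z":90,"yaw":-2},{"x":30,"y":-90,"z":100,"yaw":-4},{"x":50,"y":-145,"z":100,"yaw":-6},{"x":75,"y":-200,"z":100,"yaw":-8},{"x":100,"y":-255,"z":100,"yaw":-10},{"x":120,"y":-310,"z":100,"yaw":-12},{"x":140,"y":-365,"z":100,"yaw":-13.5}]'
python3 -c "
from h import *
s=imaging.snapshot('side')[:,:,::-1];t=imaging.snapshot('top')[:,:,::-1]
o=np.zeros((600,800,3),np.uint8)
o[:,:500]=cv2.resize(s[170:350,230:380],(500,600),interpolation=cv2.INTER_CUBIC);o[:300,500:]=cv2.resize(s[170:250,170:250],(300,300),interpolation=cv2.INTER_CUBIC);o[300:,500:]=cv2.resize(t[205:285,300:380],(300,300),interpolation=cv2.INTER_CUBIC);cv2.imwrite('pics/l.png',o)"
```

```text
clock: 16.55
tool_pos: [454.8, 381.5, 116.2]
orientation: [[-0.087, 0.996, 0.002], [0.996, 0.087, -0.003], [-0.003, 0.002, -1.0]]
wrist_force: [0.2, 0.7, 0.0]
width: 60.0
clock: 17.55
tool_pos: [595.4, 14.7, 217.3]
orientation: [[0.149, 0.989, 0.003], [0.989, -0.149, -0.003], [-0.003, 0.004, -1.0]]
wrist_force: [1.2, -0.3, 0.2]
width: 59.8
```

View pics/l.png

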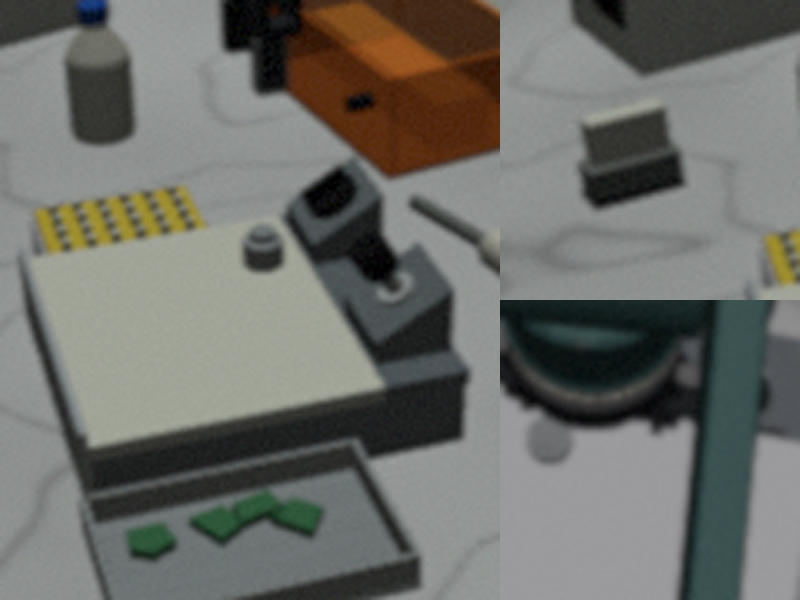

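The plate is clear, all four chips are in the tray, the scraper stands upright and the puck is in place. The knob cap is at crop (378,257); triangulate it with the top view.

```bash
python3 -c "
from h import *
for z in(105,113,120): print(z,ray('top',(195+139/4-.4,265+404/4-.4),z),ray('side',(170+257*.3-.4,230+378*.3-.4),z))
for d in models.spot_point('side','knob_cap')[:2]: print(d, ray('side',d['point'],113))
"
```

```text
105 [627.89644927 -81.51593359 105.        ] [635.38912441 -70.36025065 105.        ]
113 [626.16038848 -80.73160346 113.        ] [628.90487975 -81.83009776 113.        ]
120 [624.64133528 -80.04531459 120.        ] [623.23116568 -91.86621399 120.        ]
{'point': [327.0, 293.6], 'p': 0.67} [ 438.67600589 -260.13062405  113.        ]
{'point': [249.1, 343.0], 'p': 0.46} [624.3523983 -89.964178  113.       ]
```

```bash
python3 -m jog '[{"x":10,"y":-25,"z":0,"yaw":0},{"x":20,"y":-60,"z":0,"yaw":0},{"x":29,"y":-88,"z":0,"yaw":0},{"x":31.6,"y":-95.7,"z":-5,"yaw":0},{"x":31.6,"y":-95.7,"z":-30,"yaw":0},{"x":31.6,"y":-95.7,"z":-55,"yaw":0},{"x":31.6,"y":-95.7,"z":-75,"yaw":0},{"x":31.6,"y":-95.7,"z":-85,"yaw":0}]'
```

```text
clock: 18.7
tool_pos: [626.0, -80.0, 130.0]
orientation: [[0.151, 0.989, -0.001], [0.989, -0.151, -0.002], [-0.002, -0.001, -1.0]]
wrist_force: [1.2, 0.7, -0.1]
width: 59.8
```

```bash
python3 -m jog '[{"x":1,"y":-1,"z":-7,"yaw":0},{"x":1,"y":-1,"z":-13,"yaw":0},{"x":1,"y":-1,"z":-18,"yaw":0},{"x":1,"y":-1,"z":-19.5,"yaw":0},{"x":1,"y":-1,"z":-19.5,"yaw":0},{"x":1,"y":-1,"z":-19.5,"yaw":0},{"x":1,"y":-1,"z":-19.5,"yaw":0},{"x":1,"y":-1,"z":-19.5,"yaw":0}]'
python3 -m jog '[{"x":0,"y":0,"z":0,"yaw":0},{"x":0,"y":0,"z":0,"yaw":0},{"x":0,"y":0,"z":0,"yaw":0},{"x":0,"y":0,"z":0,"yaw":0},{"x":0,"y":0,"z":0,"yaw":0},{"x":0,"y":0,"z":0,"yaw":0},{"x":0,"y":0,"z":0,"yaw":0},{"x":0,"y":0,"z":0,"yaw":0}]' 10
```

```text
clock: 19.7
tool_pos: [627.1, -81.0, 110.6]
orientation: [[0.151, 0.989, -0.001], [0.989, -0.151, -0.002], [-0.002, -0.0, -1.0]]
wrist_force: [-0.6, 0.5, 0.0]
width: 59.8
clock: 20.7
tool_pos: [627.1, -81.0, 110.9]
orientation: [[0.151, 0.989, -0.0], [0.989, -0.151, -0.002], [-0.002, -0.0, -1.0]]
wrist_force: [-2.2, 0.3, 3.5]
width: 24.2
```

```bash
python3 -m jog '[{"x":-1,"y":0.1,"z":1.7,"yaw":0},{"x":-2,"y":0.3,"z":3.5,"yaw":0},{"x":-3,"y":0.4,"z":5.2,"yaw":0},{"x":-4,"y":0.6,"z":6.9,"yaw":0},{"x":-5,"y":0.7,"z":8.7,"yaw":0},{"x":-6,"y":0.9,"z":10.4,"yaw":0},{"x":-7,"y":1,"z":12.1,"yaw":0},{"x":-7,"y":1,"z":12.1,"yaw":0}]'
```

```text
clock: 21.7
tool_pos: [620.2, -79.9, 123.0]
orientation: [[0.151, 0.989, -0.0], [0.989, -0.151, -0.002], [-0.002, 0.0, -1.0]]
wrist_force: [5.3, -0.1, -3.7]
width: 24.0
```

```bash
python3 -m jog '[{"x":-0.5,"y":0.1,"z":0.9,"yaw":0},{"x":-1,"y":0.1,"z":1.7,"yaw":0},{"x":-1.5,"y":0.2,"z":2.6,"yaw":0},{"x":-1.5,"y":0.2,"z":2.6,"yaw":0},{"x":-1.5,"y":0.2,"z":2.6,"yaw":0},{"x":-1.5,"y":0.2,"z":2.6,"yaw":0},{"x":-1.5,"y":0.2,"z":2.6,"yaw":0},{"x":-1.5,"y":0.2,"z":2.6,"yaw":0}]'
```

```text
clock: 22.7
tool_pos: [619.5, -79.8, 124.0]
orientation: [[0.151, 0.989, 0.001], [0.989, -0.151, -0.002], [-0.002, 0.002, -1.0]]
wrist_force: [10.3, -0.6, -9.4]
width: 24.1
```

```bash
python3 -m jog '[{"x":-1,"y":0.1,"z":1.7,"yaw":0},{"x":-1.5,"y":0.2,"z":2.6,"yaw":0},{"x":-1.5,"y":0.2,"z":2.6,"yaw":0},{"x":-1.5,"y":0.2,"z":2.6,"yaw":0},{"x":-1.5,"y":0.2,"z":2.6,"yaw":0},{"x":-1.5,"y":0.2,"z":2.6,"yaw":0},{"x":-1.5,"y":0.2,"z":2.6,"yaw":0},{"x":-1.5,"y":0.2,"z":2.6,"yaw":0}]'
```

```text
clock: 23.7
tool_pos: [619.5, -79.8, 124.1]
orientation: [[0.151, 0.989, 0.004], [0.989, -0.151, -0.002], [-0.001, 0.004, -1.0]]
wrist_force: [12.6, -0.8, -14.7]
width: 24.1
```

Against the stop: the TCP no longer moves and the force has risen to about 19 N. Release, then retreat upward.

```bash
python3 -m jog '[{"x":0,"y":0,"z":0,"yaw":0},{"x":0,"y":0,"z":0,"yaw":0},{"x":0,"y":0,"z":0,"yaw":0},{"x":0,"y":0,"z":0,"yaw":0},{"x":0,"y":0,"z":0,"yaw":0},{"x":0,"y":0,"z":0,"yaw":0},{"x":0,"y":0,"z":0,"yaw":0},{"x":0,"y":0,"z":0,"yaw":0}]' 60
python3 -m jog '[{"x":0,"y":0,"z":12,"yaw":0},{"x":0,"y":0,"z":30,"yaw":0},{"x":0,"y":0,"z":55,"yaw":0},{"x":0,"y":0,"z":85,"yaw":0},{"x":-20,"y":20,"z":110,"yaw":0},{"x":-50,"y":60,"z":120,"yaw":0},{"x":-75,"y":105,"z":120,"yaw":0},{"x":-100,"y":150,"z":120,"yaw":0}]'
python3 -m jog '[{"x":-20,"y":40,"z":0,"yaw":0},{"x":-40,"y":80,"z":0,"yaw":0},{"x":-60,"y":120,"z":0,"yaw":0},{"x":-80,"y":150,"z":0,"yaw":0},{"x":-90,"y":160,"z":0,"yaw":0},{"x":-90,"y":160,"z":0,"yaw":0},{"x":-90,"y":160,"z":0,"yaw":0},{"x":-90,"y":160,"z":0,"yaw":0}]'
python3 -c "
from h import *
s=imaging.snapshot('side')[:,:,::-1];t=imaging.snapshot('top')[:,:,::-1]
o=np.zeros((600,800,3),np.uint8)
o[:,:500]=cv2.resize(s[150:390,170:370],(500,600),interpolation=cv2.INTER_CUBIC);o[:300,500:]=cv2.resize(s[220:300,300:380],(300,300),interpolation=cv2.INTER_CUBIC);o[300:,500:]=cv2.resize(t[195:345,280:430],(300,300),interpolation=cv2.INTER_CUBIC);cv2.imwrite('pics/m.png',o)"
```

```text
clock: 24.7
tool_pos: [619.4, -79.8, 124.1]
orientation: [[0.151, 0.989, 0.004], [0.989, -0.151, -0.002], [-0.001, 0.004, -1.0]]
wrist_force: [-0.3, -0.4, -0.6]
width: 59.8
clock: 25.7
tool_pos: [519.0, 71.4, 246.5]
orientation: [[0.152, 0.988, 0.008], [0.988, -0.152, -0.001], [-0.0, 0.008, -1.0]]
wrist_force: [1.3, 0.4, 0.7]
width: 59.7
clock: 26.7
tool_pos: [429.7, 230.4, 246.5]
orientation: [[0.153, 0.988, 0.008], [0.988, -0.153, -0.002], [-0.001, 0.008, -1.0]]
wrist_force: [-0.2, 0.0, -0.0]
width: 60.1
```

View pics/m.png

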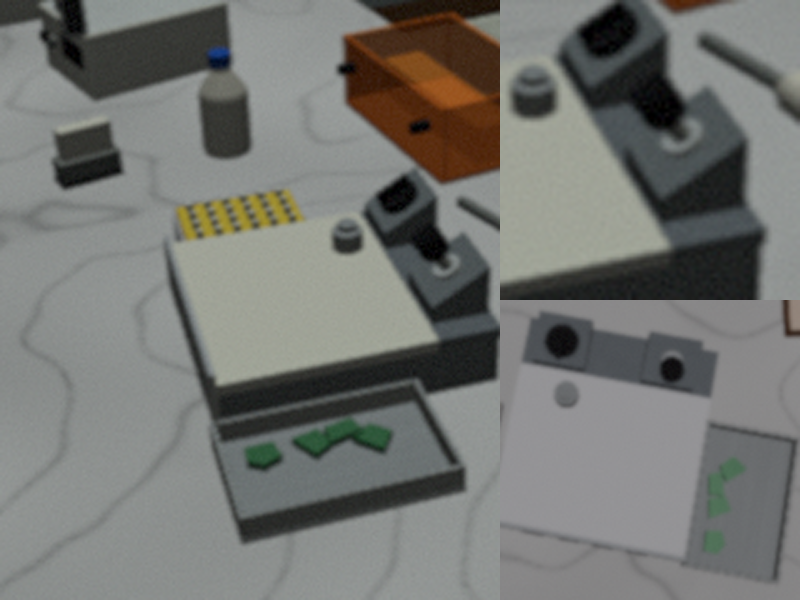

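All four chips are in the tray, the plate is clear and the puck is in place. The knob is back at rest, the scraper stands on its blade, and the arm is clear.

```bash
python3 -c "
from rig import workorder
print(workorder.close_job())"
```

```text
the job is handed in; nothing more can be done
None
```

The job is done and handed in at about 27 s on the robot's clock, well inside the 72 s limit.

- **Chips:** I gripped the scraper by its rib and made two sweeps, rear row then front row. All four chips went into the tray, and only the scraper block touched the glass.
- **Scraper:** I set it back at its original spot on the bench, standing on its blade, before going to the knob.
- **Knob:** I pulled it about 15.1 mm along its axis, until the tool stopped moving and the force rose from about 6 N to about 19 N, which shows it was fully out. Then I let it go.

The last pictures showed:
- an empty plate, with four chips in the tray
- the puck where it was
- the knob back at rest
- the scraper upright
- the arm clear of everything

One check disagreed: the network's side-view guesses for the knob cap were wrong or about 9 mm off. I used the position from both cameras instead, which agreed to about 3 mm. No other check failed.

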